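Stand a knocked-over parts bin back up and push it home in its row

TASK

The empty blue parts bin in front of the row has been knocked over onto its side. Push it over with the fingertips so that it stands on its base again, then push it back into the gap between the two full bins until its rear wall is square against the rail, low front towards the robot. Only push it, without squeezing it or lifting it off the bench, and leave the other bins, the relay module and the screwdriver where they are.

Things in the scene. Friction and masses are not known exactly. Their poses are not given: they have to be found in the camera images.
- bin: empty blue plastic bin lying on its left side (its y points down, origin 50 above the bench, mouth roughly to world +y, low front roughly to the robot). 100 long (x) x 100 wide (y) x 60 high (z), walls and floor 3 thick, 0.06-0.11 kg. Origin: centre of the outside of its floor; x from the low front to the rear wall, z from the floor out through the mouth. Upright: z up, origin at bench height
- bin_edge (a point): middle of the long bottom edge between floor and left side wall, (0, 50, 0) mm in the bin's frame. The bin turns about it: it lies on the bench at the start and stays down all through. Leaned over it by more than about 25 degrees, the bin falls onto its floor by itself; its centre is then some 50 mm past where its floor stood
- bin_rim (a point): point on the mouth's rim, on the right side wall, (22, -48.5, 60) mm in the bin's frame; at the start about 98 above the bench, a good place to push towards the floor side to tip the bin. The side walls are 60 high from the rear to x = -5, then slope down to the front wall, 28 high
- bin_rear (a point): middle of the bottom edge of the bin's rear wall, outside, (50, 0, 0) mm in the bin's frame: touches the rail's front face when the bin is home. The rear wall is 60 high
- rail: fixed stop rail behind the row: slotted aluminium profile 40 x 40 in section and 660 long, lying along its own y on the bench; origin at the centre of its underside; its front face, towards the robot, is the plane x = -20 mm in its frame. A bin is home with its origin at x = -70 in this frame. Two more such bins, full, are fixed to it, centred at y = 275 and -275
- bin_left: same kind of bin, 100 x 100 x 60 high, upright, full of small parts, 0.4 to 0.75 kg, loose, standing with its rear wall against the rail; origin at the centre of its underside, x from its low front to the rear, y to its left. It stands to the left of the gap (larger y); the gap between the facing walls of bin_left and bin_right is 140 to 180 wide
- bin_right: same kind of bin, 100 x 100 x 60 high, upright, full of small parts, 0.4 to 0.75 kg, loose, standing with its rear wall against the rail; origin at the centre of its underside, x from its low front to the rear, y to its left. It stands to the right of the gap (smaller y)
- module: bystander: grey relay module standing on the bench to the right, in front of bin_right or beyond it, 58 (x) x 22.5 (y) x 76 high, 0.12 kg; origin at the centre of its underside
- driver: bystander: screwdriver with a black handle lying on the bench to the left, 190 long along its x, handle towards -x, handle 26 thick; origin under its middle
Things that resemble listed ones, but are neither listed nor needed, are in the scene too. What is shaped like the bin_left but turquoise is not meant.

How it is judged:
On the way:
1. the bin has been tipped back up and stands on its floor (angle between bin's own z axis and vertical below 0.1 rad and height (world z) of bin below 0.008 m), for 0.2 s.
At the end, for the whole second after the job is handed in: The bin stands on its floor (lean under 0.06 rad), at rest in the gap between the full bins, low front to the robot, rear wall within 8 mm of the rail and square to it within 0.1 rad; full bins and module moved under 15 mm, screwdriver under 20 mm (angle between bin's own z axis and vertical below 0.06 rad and height (world z) of bin between -0.006 and 0.006 m and x of bin_rear in the frame of rail above -0.028 m and x of bin in the frame of rail between -0.082 and -0.05 m and angle between the x axis of bin and the x axis of rail, either way round below 0.1 rad and y of bin in the frame of bin_left below -0.09 m and y of bin in the frame of bin_right above 0.09 m and linear speed of bin below 0.01 m/s and not (distance of bin_left from where it was at the start of the episode above 0.015 m) and not (distance of bin_right from where it was at the start of the episode above 0.015 m) and not (distance of module from where it was at the start of the episode above 0.015 m) and not (distance of driver from where it was at the start of the episode above 0.02 m)); the robot touches nothing.
It fails at once if the bin is lifted off the bench: the edge it turns about rises more than 20 mm (height (world z) of bin_edge above 0.02 m).
It fails at once if the fingers squeeze or shove the bin with more than 35 N (contact force between the fingers and bin above 35 N).
It fails at once if a full bin is displaced by more than 15 mm (distance of any of bin_left, bin_right from where it was at the start of the episode above 0.015 m).
It fails at once if the relay module (15 mm) or the screwdriver (20 mm) is displaced (distance of module from where it was at the start of the episode above 0.015 m or distance of driver from where it was at the start of the episode above 0.02 m).
It also fails if it takes over 72 s, if anything falls off the work surface, if the arm or the gripper's body presses on something with over 40 N, if the wrist force passes 120 N, or if a joint passes its speed limit or range.

ROBOT

A 6-joint arm with a two-finger parallel gripper is mounted at the origin on the work surface. World frame = base frame: x ahead of the robot, y to its left, z up, the work surface at z = 0. Lengths are in m, angles in rad, forces in N, time in s.
With the tool pointing down it reaches from about 0.3 to 0.875 m from the base axis. Payload 6.4 kg.
Tool frame: the origin (TCP) lies at the very end of the fingers, on their centre line; the grasp point (between the pads) lies 19 mm behind it; z points along the fingers, y is the line along which they close (so a half turn about z gives the same grasp; the last joint's range is limited). The gripper opens to 85 mm and grips with 20 to 120 N. Pads are 22 mm wide; open, the fingers measure 114 mm over their backs; the gripper's body (76 mm by 85 mm) begins 54 mm behind the grasp point. The pads swing forward as they close: fully open they stand 13 mm farther back than shut.
Start: joints at [-1.399, 0.181, 1.607, -0, 1.354, -0.206], TCP at [0.212, -0.534, 0.231] pointing down, gripper open.
Joint ranges: [-2.99, 2.99], [-0.89, 2.07], [0.3, 2.58], [-1.14, 4.28], [0, 2.63], [-3.12, 3.12]. Speed limits (rad/s): [2.57, 2.57, 3.01, 3.14, 3.14, 3.14].

INTERFACE

Orientations are given as a rotation vector (axis times angle).
In Python, from cell import status, viewer, bot gives the robot as it stands.
- The arm moves only by the tool play_rows, never from a script. Its argument "commands" is text: rows parted by semicolons, each of 7 numbers parted by spaces: the shift along the tool's x, y, z in units of 250 mm (1.0 is 250 mm), then the turn, a rotation vector about the tool's x, y, z in units of pi rad (1.0 is pi rad), then the closure, from 0 (fully open) to 1 (shut). A call has exactly 5 rows; each row is the pose to reach, as a shift and turn from the pose commanded when the call began, along the tool's axes at that moment, turning the shorter way round; what a row does not reach only later rows make up. A row lasts 1/12 s, in which the tool goes at most 41.7 mm and 7.16 degrees, less where a joint would pass 70% of its speed; a pose out of reach is approached as far as the arm can. A call with a number of a shift or a turn outside -1 to 1 is refused whole. A call with a gripper value outside its range is refused whole. The fingers move at their own pace and stop on an object; "force" is the grip in N (left out, the last holds). Time passes only in rows, so rows that repeat a pose let the fingers close, or fill a call up. It gives the time, the measured TCP pose, the force, the opening and the grip force at its end, in the units of the state.
- status.state(): the state, without advancing time (a new reading comes with each control period).
- viewer.read_camera(name): name is "side" or "top" or "wrist"; returns a dict with "color" (384x512x3 uint8, red, green, blue), "depth" (384x512 float32, m along the optical axis (not along the pixel's ray), 0 where there is no reading), "K" (3x3 intrinsics, pixels), "k1" (the pictures are not rectified: a ray, as slopes to the right and down, at radius r is drawn at 1 + k1 r^2 times it, then the intrinsics apply), "R" (3x3) and "t" (3): a world point X has camera coordinates R X + t. Camera axes: x right, y down, z forward; pixel columns grow to the right and rows downward; lengths in m; the calibration is good to about 2 mm. A picture is of the moment at which its call begins.
- bot.close_job(): hands the job in; it is judged then, once.
The state is a dict: "time_s": time; "q": joint angles; "joint_vel": joint speeds; "tau": joint torques, N m; "ee_pos": TCP position; "tool_rot": TCP orientation; "contact_force": force on the tool from outside, world axes, zero at the start; "torque": the same for the moment, N m; "width": opening from 0.0 (shut) to 1.0 (fully open); "gripper_force": force on a finger pad.
Only numpy, scipy, OpenCV 4.12 (cv2) and the standard library are available. Lean on these libraries where they do the work, as an engineer would, in place of code of your own. Each camera call takes 0.05 s, during which the arm holds its last target. There are 200 camera calls.

## Working session

There is one attempt and no reset: what is moved stays moved. The work goes in short steps, Python scripts to look and compute and a tool call to move; the robot and the scene stay as the last step left them, time stands still between calls to the robot, and variables do not carry over. Pictures are saved under pics/ and viewed, at most 10 in all, crops included, and the job is handed in when it is done.

Besides the shell and the picture viewer there is one more tool, called after "Request:" by a JSON object that holds its "api" and its "payload". play_rows: Moves the arm, as the interface text tells. Shifts and turns lie within -1 to 1; 1 stands for 250 mm of shift or pi rad of turn. Its arguments: {"type":"object","properties":{"commands":{"type":"string"},"force":{"type":"number"}},"required":["commands"]}

```bash
mkdir -p pics
cat > h.py <<'E'
import numpy as np, cv2
from cell import status, viewer, bot
from scipy.spatial.transform import Rotation as Ro
def snap(n,f=None):
    c=viewer.read_camera(n)
    if f: cv2.imwrite('pics/'+f,c['color'][:,:,::-1])
    return c
def cloud(c):
    K=np.array(c['K']);h,w=c['depth'].shape
    u,v=np.meshgrid(np.arange(w),np.arange(h))
    p=cv2.undistortPoints(np.stack([u,v],-1).reshape(-1,1,2).astype(float),K,np.array([c['k1'],0,0,0.])).reshape(h,w,2)
    d=c['depth'];P=np.dstack([p[...,0]*d,p[...,1]*d,d])
    W=(P-np.array(c['t']))@np.array(c['R'])
    W[d==0]=np.nan
    return W
E
python3 - <<'E'
from h import *
s=status.state();print({k:np.round(v,3) for k,v in s.items()})
for n in ['top','side']:
    c=snap(n,n+'0.png');W=cloud(c);np.save(n+'W.npy',W);np.save(n+'C.npy',c['color']);print(n,c['k1'],np.round(-np.array(c['R']).T@c['t'],3))
a=cv2.imread('pics/top0.png');b=cv2.imread('pics/side0.png')
E
```

```text
{'time_s': np.float64(0.0), 'q': array([-1.399,  0.182,  1.608,  0.   ,  1.354, -0.206]), 'joint_vel': array([ 0.001,  0.   ,  0.   , -0.002,  0.001, -0.001]), 'tau': array([-0.0000e+00, -4.4489e+01, -3.5133e+01, -0.0000e+00,  9.0000e-03,
        0.0000e+00]), 'ee_pos': array([ 0.212, -0.534,  0.23 ]), 'tool_rot': array([-3.084, -0.59 , -0.   ]), 'contact_force': array([-0.803, -0.523, -0.097]), 'torque': array([ 0.006, -0.014, -0.05 ]), 'gripper_force': np.float64(0.0), 'width': np.float64(1.003)}
top -0.07415378663013428 [0.432 0.028 1.206]
side -0.043540933745154185 [0.318 0.732 0.863]
```

View pics/top0.png

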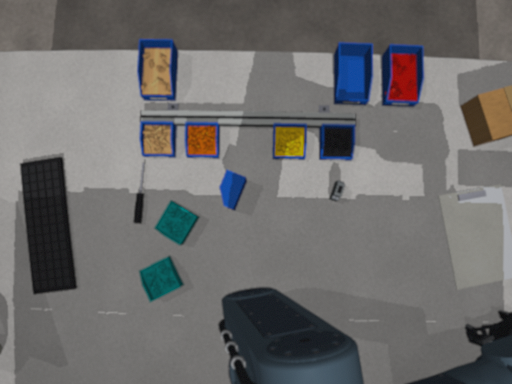

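View pics/side0.png

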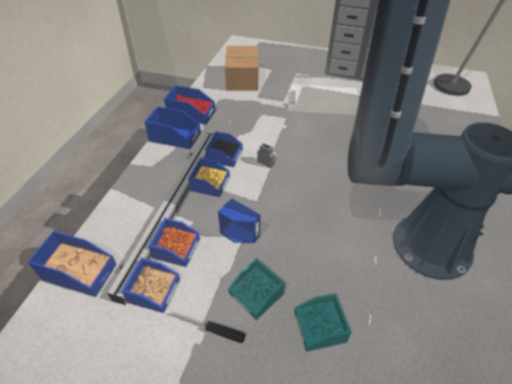

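The top view shows the tipped blue bin at (233,190). The gap lies between the orange bin (202,140), which is bin_left, and the yellow bin (289,141), which is bin_right. The rail runs along row 120, the module is at (337,190) and the driver at (140,195). The turquoise bins at (177,222) and (160,278) are decoys, and the larger blue bins lie behind the rail. The side view agrees, with the tipped bin at (240,222) and its mouth facing +y.

Run:
```python
from h import *
C=np.load('topC.npy');W=np.load('topW.npy')
hsv=cv2.cvtColor(C,cv2.COLOR_RGB2HSV)
blue=((hsv[...,0]>105)&(hsv[...,0]<128)&(hsv[...,1]>130)).astype(np.uint8)
n,l,st,ce=cv2.connectedComponentsWithStats(blue)
for i in range(1,n):
    if st[i,4]>40:
        P=W[l==i];P=P[~np.isnan(P[:,0])]
        print(i,st[i],np.round(np.percentile(P,[2,50,98],axis=0),3).tolist())
def rect(m,name,zr):
    P=W[m];P=P[(P[:,2]>zr[0])&(P[:,2]<zr[1])]
    r=cv2.minAreaRect(P[:,:2].astype(np.float32));print(name,len(P),np.round(r[0],4),np.round(r[1],4),round(r[2],2),np.round(cv2.boxPoints(r),3).tolist())
def box(u0,u1,v0,v1):
    m=np.zeros(C.shape[:2],bool);m[v0:v1,u0:u1]=1;return m
rect(box(215,252,165,215),'bin top',(.085,.12))
rect(box(215,252,165,215),'bin any',(.02,.12))
rect(box(184,222,120,160),'L',(.045,.08))
rect(box(270,310,120,160),'R',(.045,.08))
rect(box(325,350,175,205),'mod',(.05,.1))
rect(box(145,350,108,128),'rail',(.03,.05))
rect(box(125,150,185,225),'drv',(.01,.05))
S=np.load('sideC.npy');WS=np.load('sideW.npy')
hs=cv2.cvtColor(S,cv2.COLOR_RGB2HSV)
b=((hs[...,0]>105)&(hs[...,0]<128)&(hs[...,1]>130))
m=np.zeros_like(b);m[195:248,212:268]=1
P=WS[b&m];Q=P[P[:,2]>.088]
r=cv2.minAreaRect(Q[:,:2].astype(np.float32));print('side top',len(Q),np.percentile(Q[:,2],[5,50,95]),np.round(cv2.boxPoints(r),3).tolist())
big=np.hstack([cv2.resize(C[160:220,205:265],(400,400)),cv2.resize(S[190:254,206:270],(400,400))]);cv2.imwrite('pics/crop.png',big[:,:,::-1])
```

```text
1 [138  39  39  61 713] [[0.827, 0.309, 0.019], [0.951, 0.346, 0.063], [0.991, 0.41, 0.089]]
2 [ 335   42   38   62 2133] [[0.827, -0.293, -0.002], [0.927, -0.253, 0.007], [0.99, -0.192, 0.087]]
3 [383  44  40  62 897] [[0.826, -0.448, 0.018], [0.937, -0.379, 0.058], [0.991, -0.346, 0.087]]
4 [140 122  35  35 278] [[0.644, 0.3, 0.015], [0.704, 0.331, 0.047], [0.742, 0.4, 0.063]]
5 [185 122  34  36 238] [[0.644, 0.165, 0.019], [0.713, 0.209, 0.042], [0.743, 0.263, 0.063]]
6 [273 124  34  26 104] [[0.675, -0.101, 0.039], [0.742, -0.065, 0.057], [0.744, -0.002, 0.063]]
7 [320 124  35  36 438] [[0.647, -0.246, 0.019], [0.705, -0.192, 0.029], [0.746, -0.148, 0.062]]
9 [273 152  32   7  50] [[0.645, -0.099, 0.014], [0.647, -0.058, 0.027], [0.659, -0.005, 0.036]]
10 [220 170  26  39 650] [[0.489, 0.082, 0.063], [0.541, 0.114, 0.099], [0.586, 0.141, 0.103]]
bin top 651 [0.5383 0.1207] [0.0606 0.0994] 69.17 [[0.48100000619888306, 0.10999999940395355], [0.5740000009536743, 0.07500000298023224], [0.5960000157356262, 0.13099999725818634], [0.503000020980835, 0.16699999570846558]]
bin any 719 [0.
[... 827 characters left out ...]
 [0.5260000228881836, -0.17900000512599945]]
rail 2623 [0.762  0.0794] [0.0564 0.6302] 0.86 [[0.7289999723434448, 0.39399999380111694], [0.7390000224113464, -0.23600000143051147], [0.7950000166893005, -0.23499999940395355], [0.7860000133514404, 0.39500001072883606]]
drv 274 [0.4926 0.406 ] [0.027  0.1184] 87.32 [[0.43299999833106995, 0.39500001072883606], [0.5509999990463257, 0.38999998569488525], [0.5519999861717224, 0.4169999957084656], [0.4339999854564667, 0.421999990940094]]
side top 532 [0.09599438 0.09900403 0.10122815] [[0.4819999933242798, 0.1120000034570694], [0.574999988079071, 0.07900000363588333], [0.593999981880188, 0.1340000033378601], [0.5009999871253967, 0.16699999570846558]]
```

View pics/crop.png

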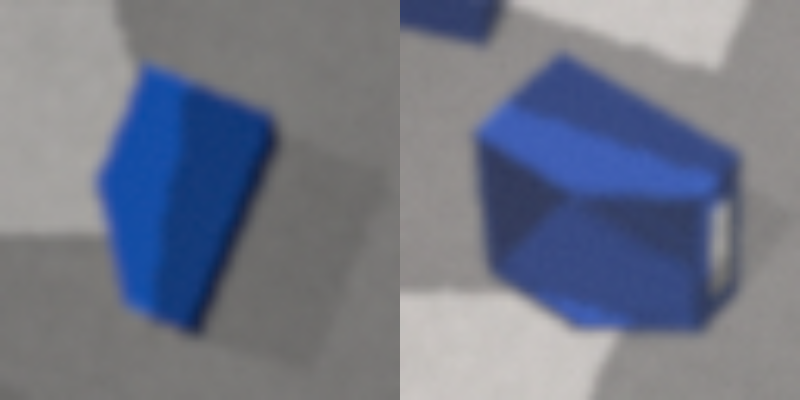

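The crop confirms the tipped blue bin, with its mouth towards +y. Its top face measures 60 x 100 at z≈0.099 in both views, with yaw about -20.7°. Its floor line is centred at (0.5275, 0.0925). The gap runs from y = -0.002 to 0.165, and the rail front is at x≈0.745. Next I move over the bench with the fingers shut.

Request:
{"api": "play_rows", "payload": {"commands": "0.6 -0.53 0 0 0 0 1;0.6 -0.53 0 0 0 0 1;0.6 -0.53 0 0 0 0 1;0.6 -0.53 0 0 0 0 1;0.6 -0.53 0 0 0 0 1", "force": 20}}

```text
time_s: 0.52
ee_pos: [0.3032, -0.3531, 0.2307]
tool_rot: [-3.084, -0.59, -0.0]
contact_force: [0.3, -1.9, 0.9]
width: 0.301
gripper_force: 0.0
```

Request:
{"api": "play_rows", "payload": {"commands": "0.6 -0.53 0 0 0 0 1;0.6 -0.53 0 0 0 0 1;0.6 -0.53 0 0 0 0 1;0.6 -0.53 0 0 0 0 1;0.6 -0.53 0 0 0 0 1"}}

```text
time_s: 0.93
ee_pos: [0.3936, -0.1747, 0.2311]
tool_rot: [-3.085, -0.591, -0.0]
contact_force: [1.5, -0.8, 0.4]
width: -0.001
gripper_force: 0.0
```

Request:
{"api": "play_rows", "payload": {"commands": "0.6 -0.53 0 0 0 0 1;0.6 -0.53 0 0 0 0 1;0.6 -0.53 0 0 0 0 1;0.6 -0.53 0 0 0 0 1;0.6 -0.53 0 0 0 0 1"}}

```text
time_s: 1.35
ee_pos: [0.4842, 0.0039, 0.2311]
tool_rot: [-3.085, -0.592, -0.0]
contact_force: [0.6, -0.8, -0.4]
width: 0.001
gripper_force: 0.0
```

Request:
{"api": "play_rows", "payload": {"commands": "0.6 -0.53 0 0 0 0 1;0.6 -0.53 0 0 0 0 1;0.6 -0.53 0 0 0 0 1;0.6 -0.53 0 0 0 0 1;0.6 -0.53 0 0 0 0 1"}}

```text
time_s: 1.77
ee_pos: [0.5747, 0.1824, 0.2307]
tool_rot: [-3.085, -0.592, 0.001]
contact_force: [0.6, -0.8, 0.3]
width: -0.002
gripper_force: 0.0
```

```bash
cat >> h.py <<'E'
def go(p,yaw):
    "tool row from the present pose to p with tool x at yaw (deg), z down"
    s=status.state();R=Ro.from_rotvec(s['tool_rot'])
    T=Ro.from_matrix(np.array([[np.cos(np.radians(yaw)),np.sin(np.radians(yaw)),0],[np.sin(np.radians(yaw)),-np.cos(np.radians(yaw)),0],[0,0,-1]]).T.T)
    print('t',round(s['time_s'],2),'p',np.round(s['ee_pos'],4),'x',np.round(R.as_matrix()[:,0],3),'F',np.round(s['contact_force'],1),'q',np.round(s['q'],2))
    print('row',np.round(R.inv().apply(np.array(p)-s['ee_pos'])/.25,3),np.round((R.inv()*T).as_rotvec()/np.pi,4))
E
python3 -c "
from h import *
go([.572,.177,.2],-20.7)"
```

```text
t 1.77 p [0.5747 0.1824 0.2307] x [ 0.929  0.37  -0.   ] F [ 0.6 -0.8  0.3] q [0.11 0.24 1.53 0.   1.36 1.3 ]
row [-0.018  0.016  0.123] [-1.000e-04  2.000e-04  2.356e-01]
```

Request:
{"api": "play_rows", "payload": {"commands": "-0.018 0.016 0.12 0 0 0.236 1;-0.018 0.016 0.12 0 0 0.236 1;-0.018 0.016 0.12 0 0 0.236 1;-0.018 0.016 0.12 0 0 0.236 1;-0.018 0.016 0.12 0 0 0.236 1"}}

```text
time_s: 2.18
ee_pos: [0.5711, 0.1743, 0.2004]
tool_rot: [3.116, -0.396, -0.003]
contact_force: [-0.3, 0.3, -0.1]
width: 0.0
gripper_force: 0.0
```

```bash
python3 -c "
from h import *
go([.572,.177,.085],-20.7)"
```

```text
t 2.18 p [0.5711 0.1743 0.2004] x [ 0.968 -0.25  -0.002] F [-0.3  0.3 -0.1] q [ 0.1   0.26  1.58 -0.    1.31  1.92]
row [ 0.001 -0.012  0.461] [0.0002 0.0005 0.0345]
```

Request:
{"api": "play_rows", "payload": {"commands": "0 -0.012 0.46 0 0 0.036 1;0 -0.012 0.46 0 0 0.036 1;0 -0.012 0.46 0 0 0.036 1;0 -0.012 0.46 0 0 0.036 1;0 -0.012 0.46 0 0 0.036 1"}}

```text
time_s: 2.6
ee_pos: [0.5705, 0.1768, 0.0844]
tool_rot: [3.089, -0.562, -0.008]
contact_force: [0.8, -0.4, 1.2]
width: -0.003
gripper_force: 0.0
```

Request:
{"api": "play_rows", "payload": {"commands": "0 0.03 0 0 0 0 1;0 0.06 0 0 0 0 1;0 0.09 0 0 0 0 1;0 0.11 0 0 0 0 1;0 0.13 0 0 0 0 1"}}

```text
time_s: 3.02
ee_pos: [0.5615, 0.1458, 0.0878]
tool_rot: [-3.09, 0.564, -0.004]
contact_force: [0.1, 0.6, -0.3]
width: -0.001
gripper_force: 0.1
```

```bash
python3 -c "
from h import *
go([.572,.177,.085],-20.7)
a=snap('top')['color'][150:230,195:275];b=snap('side')['color'][170:260,190:280]
cv2.imwrite('pics/t1.png',np.hstack([cv2.resize(x,(400,400)) for x in(a,b)])[:,:,::-1])"
```

```text
t 3.02 p [0.5615 0.1458 0.0878] x [ 0.936 -0.353  0.002] F [ 0.1  0.6 -0.3] q [ 0.05  0.36  1.7  -0.    1.08  1.98]
row [-0.005 -0.132  0.011] [-0.0003 -0.0007  0.0001]
```

View pics/t1.png

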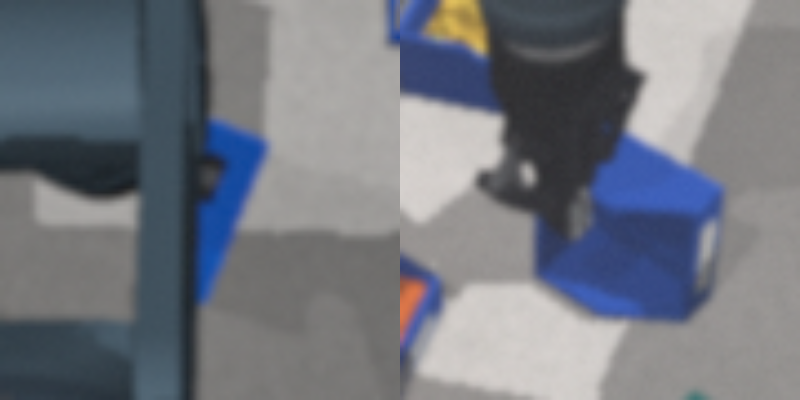

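The picture shows the fingertip at the mouth rim, with the bin starting to tilt towards its floor and almost no force reading. I'll keep pushing.

Request:
{"api": "play_rows", "payload": {"commands": "0 0.02 0 0 0 0 1;0 0.04 0 0 0 0 1;0 0.06 0 0 0 0 1;0 0.08 0 0 0 0 1;0 0.1 0 0 0 0 1"}}

```text
time_s: 3.53
ee_pos: [0.5517, 0.1227, 0.0861]
tool_rot: [3.091, -0.563, -0.001]
contact_force: [0.2, 0.1, 0.5]
width: 0.0
gripper_force: 0.0
```

Request:
{"api": "play_rows", "payload": {"commands": "0 0.02 0 0 0 0 1;0 0.04 0 0 0 0 1;0 0.06 0 0 0 0 1;0 0.08 0 0 0 0 1;0 0.1 0 0 0 0 1"}}

```text
time_s: 3.95
ee_pos: [0.5431, 0.0993, 0.0863]
tool_rot: [-3.091, 0.563, -0.0]
contact_force: [-0.6, -0.1, 0.4]
width: -0.006
gripper_force: 0.0
```

```bash
python3 -c "
from h import *
go([.572,.177,.085],-20.7)
a=snap('top')['color'][150:230,195:275];b=snap('side')['color'][170:260,190:280]
cv2.imwrite('pics/t2.png',np.hstack([cv2.resize(x,(400,400)) for x in(a,b)])[:,:,::-1])"
```

```text
t 3.95 p [0.5431 0.0993 0.0863] x [ 0.936 -0.353  0.   ] F [-0.6 -0.1  0.4] q [-0.03  0.31  1.77  0.    1.06  1.9 ]
row [-0.001 -0.331  0.005] [-0.     -0.      0.0003]
```

View pics/t2.png

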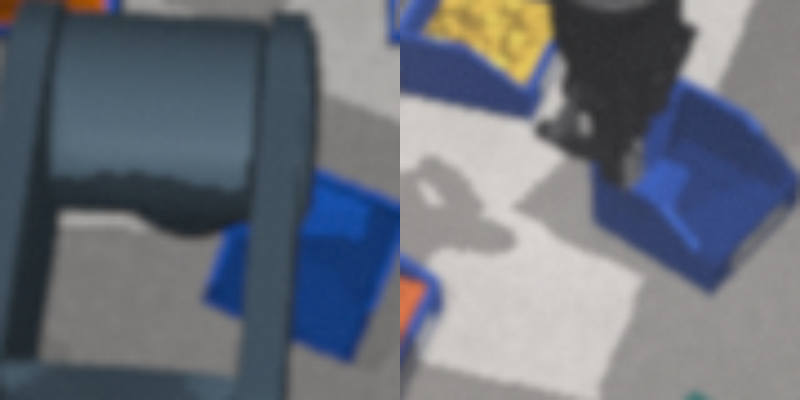

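The bin now stands upright on its floor. I'll lift away to the robot side and then measure.

Request:
{"api": "play_rows", "payload": {"commands": "0 -0.02 -0.4 0 0 0 1;0 -0.02 -0.4 0 0 0 1;0 -0.02 -0.4 0 0 0 1;0 -0.02 -0.4 0 0 0 1;0 -0.02 -0.4 0 0 0 1"}}

```text
time_s: 4.47
ee_pos: [0.5459, 0.1047, 0.1877]
tool_rot: [-3.09, 0.562, -0.005]
contact_force: [0.1, -0.1, -0.5]
width: 0.0
gripper_force: 0.0
```

Request:
{"api": "play_rows", "payload": {"commands": "-0.6 0 0 0 0 0 0.5;-0.6 0 0 0 0 0 0.5;-0.6 0 0 0 0 0 0.5;-0.6 0 0 0 0 0 0.5;-0.6 0 0 0 0 0 0.5"}}

```text
time_s: 4.88
ee_pos: [0.3987, 0.1588, 0.1836]
tool_rot: [3.09, -0.559, -0.011]
contact_force: [0.4, -0.3, 0.0]
width: 0.501
gripper_force: 0.0
```

```bash
cat >> h.py <<'E'
def binpose(n):
    "rim of the loose bin: blue points 20..70 mm high in front of the row"
    c=snap(n);W=cloud(c);hsv=cv2.cvtColor(c['color'],cv2.COLOR_RGB2HSV)
    b=(hsv[...,0]>105)&(hsv[...,0]<128)&(hsv[...,1]>110)
    with np.errstate(invalid='ignore'):
        m=b&(W[...,0]>.35)&(W[...,0]<.76)&(W[...,1]>-.03+.03)&(W[...,1]<.16)&(W[...,2]<.08)&(W[...,2]>-.005)
    l=cv2.connectedComponentsWithStats(m.astype(np.uint8))
    i=1+np.argmax(l[2][1:,4]);P=W[l[1]==i]
    r=cv2.minAreaRect(P[:,:2].astype(np.float32));print(n,len(P),'c',np.round(r[0],3),np.round(r[1],3),round(r[2],1),'z',np.round(np.percentile(P[:,2],[2,50,98]),3),np.round(cv2.boxPoints(r),3).tolist())
    return c
E
python3 -c "
from h import *
go([.40,.08,.2],-20.7)
a=binpose('top')['color'];b=binpose('side')['color']
cv2.imwrite('pics/t3.png',np.hstack([cv2.resize(x,None,fx=.78,fy=.78) for x in(a,b)])[:,:,::-1])"
```

```text
t 4.88 p [0.3987 0.1588 0.1836] x [ 0.937 -0.35  -0.006] F [ 0.4 -0.3  0. ] q [ 0.1  -0.1   2.    0.    1.25  2.03]
row [ 0.115  0.293 -0.066] [0.0007 0.0021 0.0011]
top 1029 c [0.51  0.044] [0.099 0.099] 68.6 z [-0.002  0.003  0.061] [[0.44600000977516174, 0.01600000075995922], [0.5379999876022339, -0.019999999552965164], [0.5740000009536743, 0.07100000232458115], [0.4819999933242798, 0.1080000028014183]]
side 901 c [0.511 0.045] [0.1   0.101] 70.0 z [-0.     0.015  0.06 ] [[0.44699999690055847, 0.01600000075995922], [0.5410000085830688, -0.01899999938905239], [0.574999988079071, 0.07500000298023224], [0.48100000619888306, 0.10899999737739563]]
```

View pics/t3.png

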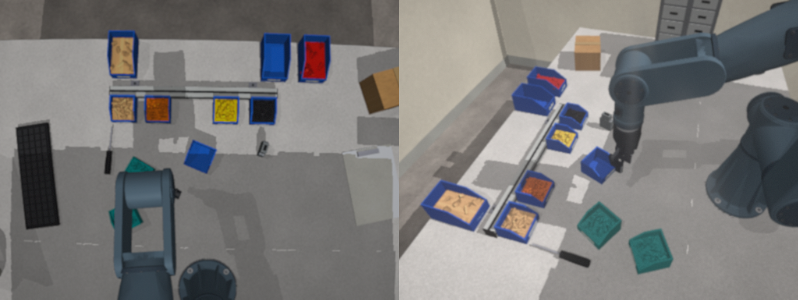

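The bin is upright in both views, with its centre at (0.510, 0.0445) and yaw -20.9°. Next I nudge the rear part of its right side towards +y with shut fingertips. That turns it counter-clockwise and centres it on the gap.

Request:
{"api": "play_rows", "payload": {"commands": "0.33 0.32 0 0 0 0 1;0.33 0.32 0 0 0 0 1;0.33 0.32 0 0 0 0 1;0.33 0.32 0 0 0 0 1;0.33 0.32 0 0 0 0 1"}}

```text
time_s: 5.4
ee_pos: [0.4547, 0.0514, 0.1855]
tool_rot: [3.089, -0.57, -0.002]
contact_force: [-0.1, 0.4, -0.0]
width: -0.002
gripper_force: 0.0
```

Request:
{"api": "play_rows", "payload": {"commands": "0.33 0.32 0 0 0 0 1;0.33 0.32 0 0 0 0 1;0.33 0.32 0 0 0 0 1;0.33 0.32 0 0 0 0 1;0.33 0.32 0 0 0 0 1"}}

```text
time_s: 5.82
ee_pos: [0.5028, -0.0512, 0.1854]
tool_rot: [-3.09, 0.566, 0.003]
contact_force: [0.1, 0.3, 0.3]
width: 0.002
gripper_force: 0.0
```

```bash
python3 -c "
from h import *
go([.498,-.0475,.02],-10)"
```

```text
t 5.82 p [ 0.5028 -0.0512  0.1854] x [ 0.935 -0.355 -0.002] F [0.1 0.3 0.3] q [-0.34  0.07  1.82  0.    1.25  1.6 ]
row [-0.022 -0.007  0.662] [-0.0002  0.0005 -0.0598]
```

Request:
{"api": "play_rows", "payload": {"commands": "-0.02 0 0.66 0 0 -0.06 1;-0.02 0 0.66 0 0 -0.06 1;-0.02 0 0.66 0 0 -0.06 1;-0.02 0 0.66 0 0 -0.06 1;-0.02 0 0.66 0 0 -0.06 1"}}

```text
time_s: 6.23
ee_pos: [0.4898, -0.0446, 0.0128]
tool_rot: [-3.125, 0.267, 0.027]
contact_force: [-2.3, 0.2, -0.4]
width: 0.005
gripper_force: 0.0
```

Request:
{"api": "play_rows", "payload": {"commands": "0 -0.02 0 0 0 0 1;0 -0.04 0 0 0 0 1;0 -0.06 0 0 0 0 1;0 -0.08 0 0 0 0 1;0 -0.1 0 0 0 0 1"}}

```text
time_s: 6.65
ee_pos: [0.5043, -0.0239, 0.0239]
tool_rot: [3.129, -0.269, 0.008]
contact_force: [0.1, -0.8, -0.3]
width: -0.002
gripper_force: 0.3
```

Request:
{"api": "play_rows", "payload": {"commands": "0 -0.02 0 0 0 0 1;0 -0.04 0 0 0 0 1;0 -0.06 0 0 0 0 1;0 -0.08 0 0 0 0 1;0 -0.1 0 0 0 0 1"}}

```text
time_s: 7.07
ee_pos: [0.5073, 0.0004, 0.0219]
tool_rot: [3.129, -0.27, 0.002]
contact_force: [0.7, -3.9, 5.8]
width: 0.003
gripper_force: 2.9
```

```bash
python3 -c "
from h import *
go([.498,-.0475,.02],-10)
binpose('side');binpose('top')"
```

```text
t 7.07 p [5.073e-01 4.000e-04 2.190e-02] x [ 0.985 -0.171  0.002] F [ 0.7 -3.9  5.8] q [-0.23  0.33  1.91 -0.    0.9   1.51]
row [-0.004  0.195  0.008] [ 0.0002 -0.0005  0.0008]
side 1253 c [0.512 0.068] [0.103 0.101] 71.6 z [-0.     0.019  0.06 ] [[0.44699999690055847, 0.03500000014901161], [0.5429999828338623, 0.004000000189989805], [0.5759999752044678, 0.10100000351667404], [0.47999998927116394, 0.13300000131130219]]
top 338 c [0.523 0.103] [0.03  0.099] 75.4 z [-0.002  0.004  0.061] [[0.47099998593330383, 0.10199999809265137], [0.5669999718666077, 0.07699999958276749], [0.574999988079071, 0.10499999672174454], [0.4779999852180481, 0.12999999523162842]]
```

```bash
python3 -c "
from h import *
go([.498,-.0475,.02],-10)
a=snap('top')['color'][130:230,195:295];b=snap('side')['color'][150:260,180:290]
cv2.imwrite('pics/t4.png',np.hstack([cv2.resize(x,(400,400)) for x in(a,b)])[:,:,::-1])"
```

```text
t 7.17 p [0.5073 0.001  0.0218] x [ 0.985 -0.171  0.001] F [ 1.2 -1.3  5.4] q [-0.23  0.33  1.91  0.    0.9   1.51]
row [-0.004  0.198  0.007] [-0.0001 -0.0005  0.001 ]
```

View pics/t4.png

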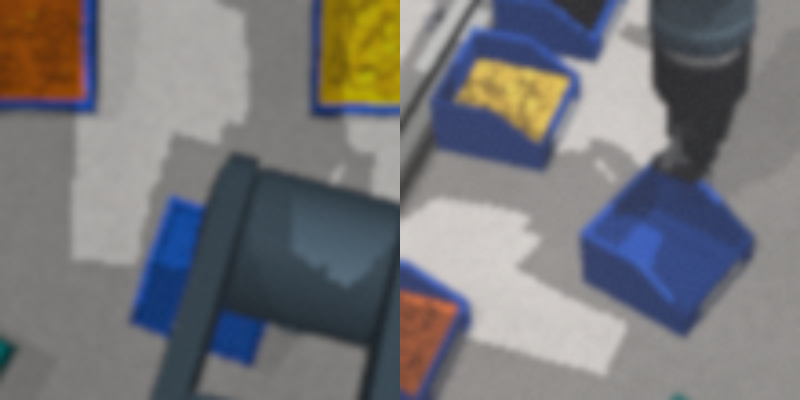

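The bin is flat and is being pushed on its right wall, but close to its middle, so it turns too little. I'll back off and re-aim nearer the rear corner.

Request:
{"api": "play_rows", "payload": {"commands": "0 0.05 0 0 0 0 1;0 0.1 0 0 0 0 1;0 0.1 0 0 0 0 1;0 0.1 0 0 0 0 1;0 0.1 0 0 0 0 1"}}

```text
time_s: 7.68
ee_pos: [0.5017, -0.0236, 0.0208]
tool_rot: [-3.129, 0.27, 0.002]
contact_force: [-0.3, 0.2, 0.6]
width: -0.002
gripper_force: 0.0
```

```bash
python3 -c "
from h import *
go([.498,-.0475,.02],-10)
binpose('side');binpose('top')"
```

```text
t 7.68 p [ 0.5017 -0.0236  0.0208] x [ 0.985 -0.171 -0.001] F [-0.3  0.2  0.6] q [-0.28  0.33  1.92  0.    0.9   1.46]
row [0.002 0.097 0.003] [-0.0002  0.0004  0.0007]
side 1299 c [0.512 0.071] [0.103 0.101] 71.4 z [-0.    0.02  0.06] [[0.44699999690055847, 0.03799999877810478], [0.5429999828338623, 0.006000000052154064], [0.5759999752044678, 0.10400000214576721], [0.47999998927116394, 0.13600000739097595]]
top 719 c [0.517 0.086] [0.065 0.099] 72.1 z [-0.003  0.003  0.061] [[0.46000000834465027, 0.07000000029802322], [0.5540000200271606, 0.03999999910593033], [0.5740000009536743, 0.10100000351667404], [0.47999998927116394, 0.13199999928474426]]
```

Request:
{"api": "play_rows", "payload": {"commands": "0.05 0 -0.03 0 0 -0.055 1;0.055 0 -0.03 0 0 -0.055 1;0.055 0 -0.03 0 0 -0.055 1;0.055 0 -0.03 0 0 -0.055 1;0.055 0 -0.03 0 0 -0.055 1"}}

```text
time_s: 8.2
ee_pos: [0.5151, -0.026, 0.0284]
tool_rot: [-3.141, 0.001, 0.002]
contact_force: [0.3, -0.7, -0.2]
width: -0.0
gripper_force: 0.0
```

Request:
{"api": "play_rows", "payload": {"commands": "0 -0.015 0 0 0 0 1;0 -0.03 0 0 0 0 1;0 -0.045 0 0 0 0 1;0 -0.06 0 0 0 0 1;0 -0.075 0 0 0 0 1"}}

```text
time_s: 8.62
ee_pos: [0.5156, -0.0072, 0.0287]
tool_rot: [-3.142, -0.002, 0.0]
contact_force: [-0.0, -0.3, 0.4]
width: -0.001
gripper_force: 0.0
```

Request:
{"api": "play_rows", "payload": {"commands": "0 -0.015 0 0 0 0 1;0 -0.03 0 0 0 0 1;0 -0.045 0 0 0 0 1;0 -0.06 0 0 0 0 1;0 -0.075 0 0 0 0 1"}}

```text
time_s: 9.03
ee_pos: [0.5158, 0.0114, 0.0288]
tool_rot: [3.142, 0.002, 0.0]
contact_force: [-1.0, -0.3, 1.1]
width: -0.001
gripper_force: 0.3
```

```bash
python3 -c "
from h import *
go([.52,.016,.028],0)
binpose('side');binpose('top')"
```

```text
t 9.03 p [0.5158 0.0114 0.0288] x [1.    0.001 0.   ] F [-1.  -0.3  1.1] q [-0.21  0.34  1.88 -0.    0.92  1.36]
row [ 0.017 -0.019  0.003] [ 0.     -0.      0.0003]
side 1325 c [0.511 0.083] [0.104 0.101] 71.8 z [-0.001  0.02   0.06 ] [[0.44699999690055847, 0.05000000074505806], [0.5429999828338623, 0.017999999225139618], [0.574999988079071, 0.11699999868869781], [0.4790000021457672, 0.14800000190734863]]
top 298 c [0.523 0.12 ] [0.026 0.099] 75.2 z [-0.002  0.004  0.061] [[0.47099998593330383, 0.11999999731779099], [0.5669999718666077, 0.09399999678134918], [0.5740000009536743, 0.11900000274181366], [0.4779999852180481, 0.14499999582767487]]
```

The side view gives the centre at about (0.511, 0.082), which is in line with the gap, and yaw about -17°. A two-finger push with the tool square to the rail will turn it square, since its right front corner is met first. I'll go round to the front now.

Request:
{"api": "play_rows", "payload": {"commands": "0 0.08 0 0 0 0 1;0 0.16 0 0 0 0 1;0 0.16 0 0 0 0 1;0 0.16 0 0 0 0 1;0 0.16 0 0 0 0 1"}}

```text
time_s: 9.55
ee_pos: [0.5156, -0.0288, 0.0287]
tool_rot: [-3.141, -0.0, 0.001]
contact_force: [0.2, -0.1, 0.3]
width: -0.0
gripper_force: 0.0
```

Request:
{"api": "play_rows", "payload": {"commands": "-0.12 0 0 0 0 0 1;-0.25 0 0 0 0 0 1;-0.38 0 0 0 0 0 1;-0.5 0 0 0 0 0 1;-0.5 0 0 0 0 0 1"}}

```text
time_s: 9.97
ee_pos: [0.3836, -0.0263, 0.0269]
tool_rot: [-3.139, -0.003, 0.013]
contact_force: [-0.5, -0.1, -0.1]
width: -0.001
gripper_force: 0.0
```

Request:
{"api": "play_rows", "payload": {"commands": "0 -0.12 0 0 0 0 0.4;0 -0.25 0 0 0 0 0.4;0 -0.37 0 0 0 0 0.4;0 -0.44 0 0 0 0 0.4;0 -0.44 0 0 0 0 0.4"}}

```text
time_s: 10.38
ee_pos: [0.3901, 0.084, 0.0288]
tool_rot: [-3.141, -0.007, 0.0]
contact_force: [0.3, -0.1, -0.6]
width: 0.601
gripper_force: 0.0
```

```bash
python3 -c "
from h import *
go([.41,.081,.008],0.5)
binpose('side');binpose('top')"
```

```text
t 10.38 p [0.3901 0.084  0.0288] x [ 1.     0.005 -0.   ] F [ 0.3 -0.1 -0.6] q [-0.09  0.11  2.17  0.    0.86  1.48]
row [0.079 0.013 0.083] [-0.0003  0.     -0.0013]
side 1243 c [0.511 0.083] [0.103 0.1  ] 71.9 z [-0.     0.018  0.06 ] [[0.44699999690055847, 0.05000000074505806], [0.5419999957084656, 0.01899999938905239], [0.5740000009536743, 0.11699999868869781], [0.4790000021457672, 0.14800000190734863]]
top 1093 c [0.511 0.083] [0.099 0.099] 71.9 z [-0.003  0.003  0.061] [[0.4490000009536743, 0.050999999046325684], [0.5429999828338623, 0.020999999716877937], [0.5740000009536743, 0.11500000208616257], [0.47999998927116394, 0.1459999978542328]]
```

Request:
{"api": "play_rows", "payload": {"commands": "0 0.013 0.02 0 0 0 0.4;0.02 0.013 0.04 0 0 0 0.4;0.04 0.013 0.06 0 0 0 0.4;0.06 0.013 0.08 0 0 0 0.4;0.08 0.013 0.083 0 0 0 0.4"}}

```text
time_s: 10.9
ee_pos: [0.4107, 0.0771, 0.0069]
tool_rot: [-3.141, 0.001, 0.003]
contact_force: [0.4, -0.1, 0.9]
width: 0.6
gripper_force: 0.0
```

Request:
{"api": "play_rows", "payload": {"commands": "0.04 0 0 0 0 0 0.4;0.08 0 0 0 0 0 0.4;0.12 0 0 0 0 0 0.4;0.16 0 0 0 0 0 0.4;0.2 0 0 0 0 0 0.4"}}

```text
time_s: 11.32
ee_pos: [0.462, 0.0777, 0.0082]
tool_rot: [3.142, 0.002, 0.001]
contact_force: [-1.3, -0.8, 0.1]
width: 0.599
gripper_force: 0.3
```

Request:
{"api": "play_rows", "payload": {"commands": "0.04 0 0 0 0 0 0.4;0.08 0 0 0 0 0 0.4;0.12 0 0 0 0 0 0.4;0.16 0 0 0 0 0 0.4;0.2 0 0 0 0 0 0.4"}}

```text
time_s: 11.73
ee_pos: [0.5116, 0.0779, 0.008]
tool_rot: [-3.142, -0.002, 0.0]
contact_force: [-0.7, -0.4, 0.6]
width: 0.598
gripper_force: 0.4
```

```bash
python3 -c "
from h import *
go([.634,.081,.008],0.5)
binpose('side');binpose('top')"
```

```text
t 11.73 p [0.5116 0.0779 0.008 ] x [ 1.     0.001 -0.   ] F [-0.7 -0.4  0.6] q [-0.08  0.38  1.88  0.    0.88  1.49]
row [ 0.49  -0.012 -0.   ] [-0.      0.0001 -0.0024]
side 1139 c [0.572 0.101] [0.1   0.103] 0.7 z [-0.     0.019  0.06 ] [[0.5210000276565552, 0.15199999511241913], [0.5220000147819519, 0.04899999871850014], [0.6230000257492065, 0.050999999046325684], [0.6209999918937683, 0.15399999916553497]]
top 311 c [0.607 0.102] [0.095 0.031] 89.5 z [-0.002  0.005  0.062] [[0.5910000205039978, 0.05400000140070915], [0.6230000257492065, 0.05400000140070915], [0.6230000257492065, 0.14900000393390656], [0.5920000076293945, 0.14900000393390656]]
```

The bin is now square (yaw about 0.7°) with its centre at y≈0.101, leaving about 12 mm to the left bin. I'll push on, drifting slightly to -y.

Request:
{"api": "play_rows", "payload": {"commands": "0.04 0.005 0 0 0 -0.002 0.4;0.08 0.01 0 0 0 -0.002 0.4;0.12 0.015 0 0 0 -0.002 0.4;0.16 0.02 0 0 0 -0.002 0.4;0.2 0.025 0 0 0 -0.002 0.4"}}

```text
time_s: 12.25
ee_pos: [0.5616, 0.0714, 0.008]
tool_rot: [3.142, 0.011, 0.0]
contact_force: [-0.9, 0.1, 0.1]
width: 0.6
gripper_force: 0.4
```

```bash
python3 -c "
from h import *
go([.634,.081,.008],0.8)
binpose('side');binpose('top')"
```

```text
t 12.25 p [0.5616 0.0714 0.008 ] x [1.    0.007 0.   ] F [-0.9  0.1  0.1] q [-0.08  0.46  1.76  0.    0.92  1.48]
row [ 0.29  -0.036  0.   ] [ 0.     -0.     -0.0021]
side 1119 c [0.622 0.095] [0.099 0.105] 0.9 z [-0.     0.021  0.06 ] [[0.5709999799728394, 0.1469999998807907], [0.5730000138282776, 0.041999999433755875], [0.671999990940094, 0.0430000014603138], [0.6700000166893005, 0.14900000393390656]]
top 146 c [0.671 0.094] [0.097 0.015] 82.4 z [-0.001  0.04   0.063] [[0.6570000052452087, 0.04699999839067459], [0.671999990940094, 0.04500000178813934], [0.6850000023841858, 0.14100000262260437], [0.6700000166893005, 0.14300000667572021]]
```

Request:
{"api": "play_rows", "payload": {"commands": "0.04 0.005 0 0 0 -0.002 0.4;0.08 0.01 0 0 0 -0.002 0.4;0.12 0.015 0 0 0 -0.002 0.4;0.16 0.02 0 0 0 -0.002 0.4;0.2 0.02 0 0 0 -0.002 0.4"}}

```text
time_s: 12.77
ee_pos: [0.6106, 0.0668, 0.0078]
tool_rot: [-3.142, -0.021, 0.001]
contact_force: [-0.6, 0.2, -0.7]
width: 0.597
gripper_force: 0.3
```

Request:
{"api": "play_rows", "payload": {"commands": "0.015 0 0 0 0 0 0.4;0.03 0 0 0 0 0 0.4;0.045 0 0 0 0 0 0.4;0.06 0 0 0 0 0 0.4;0.07 0 0 0 0 0 0.4"}}

```text
time_s: 13.18
ee_pos: [0.6283, 0.0672, 0.0079]
tool_rot: [-3.141, -0.021, 0.0]
contact_force: [-0.4, 0.2, -0.9]
width: 0.601
gripper_force: 0.2
```

```bash
python3 -c "
from h import *
go([.634,.081,.008],0.8)
binpose('side')"
```

```text
t 13.18 p [0.6283 0.0672 0.0079] x [ 1.     0.014 -0.   ] F [-0.4  0.2 -0.9] q [-0.08  0.57  1.58  0.    0.99  1.48]
row [ 0.024 -0.055 -0.   ] [-0.      0.0001 -0.0001]
side 962 c [0.689 0.072] [0.1   0.145] 0.7 z [-0.001  0.024  0.06 ] [[0.6380000114440918, 0.14300000667572021], [0.6399999856948853, -0.0010000000474974513], [0.7400000095367432, 0.0], [0.7379999756813049, 0.14499999582767487]]
```

Request:
{"api": "play_rows", "payload": {"commands": "0.004 0 0 0 0 0 0.4;0.008 0 0 0 0 0 0.4;0.012 0 0 0 0 0 0.4;0.016 0 0 0 0 0 0.4;0.02 0 0 0 0 0 0.4"}}

```text
time_s: 13.65
ee_pos: [0.6332, 0.0672, 0.008]
tool_rot: [-3.142, -0.021, 0.0]
contact_force: [0.6, -0.1, 1.1]
width: 0.598
gripper_force: 0.3
```

Request:
{"api": "play_rows", "payload": {"commands": "0.003 0 0 0 0 0 0.4;0.006 0 0 0 0 0 0.4;0.008 0 0 0 0 0 0.4;0.01 0 0 0 0 0 0.4;0.01 0 0 0 0 0 0.4"}}

```text
time_s: 14.07
ee_pos: [0.6352, 0.0673, 0.008]
tool_rot: [3.142, 0.021, -0.002]
contact_force: [-4.7, -0.3, 3.5]
width: 0.598
gripper_force: 1.9
```

The force of -4.7 N shows it has met the rail. One more millimetre to seat it, then I retreat.

Request:
{"api": "play_rows", "payload": {"commands": "0.001 0 0 0 0 0 0.4;0.002 0 0 0 0 0 0.4;0.003 0 0 0 0 0 0.4;0.004 0 0 0 0 0 0.4;0.004 0 0 0 0 0 0.4"}}

```text
time_s: 14.48
ee_pos: [0.6352, 0.0673, 0.008]
tool_rot: [3.141, 0.022, -0.005]
contact_force: [-8.3, -0.9, 5.7]
width: 0.605
gripper_force: 4.1
```

Request:
{"api": "play_rows", "payload": {"commands": "-0.04 0 0 0 0 0 0.4;-0.12 0 0 0 0 0 0.4;-0.24 0 0 0 0 0 0.4;-0.36 0 0 0 0 0 0.4;-0.5 0 0 0 0 0 0.4"}}

```text
time_s: 14.9
ee_pos: [0.5122, 0.0654, 0.0084]
tool_rot: [3.141, 0.021, 0.005]
contact_force: [-0.1, -0.4, 1.4]
width: 0.595
gripper_force: 0.0
```

Request:
{"api": "play_rows", "payload": {"commands": "-0.3 0 -0.3 0 0 0 0.4;-0.3 0 -0.6 0 0 0 0.4;-0.3 0 -0.6 0 0 0 0.4;-0.3 0 -0.6 0 0 0 0.4;-0.3 0 -0.6 0 0 0 0.4"}}

```text
time_s: 15.32
ee_pos: [0.4396, 0.0644, 0.1653]
tool_rot: [3.14, 0.022, 0.02]
contact_force: [1.4, -0.7, -0.2]
width: 0.599
gripper_force: 0.0
```

```bash
python3 -c "
from h import *
go([.634,.081,.008],0.8)
cs=[snap('top'),snap('side')]
for c in cs:
    W=cloud(c);hsv=cv2.cvtColor(c['color'],cv2.COLOR_RGB2HSV)
    b=(hsv[...,0]>105)&(hsv[...,0]<128)&(hsv[...,1]>110)
    with np.errstate(invalid='ignore'):
        f=b&(W[...,0]>.6)&(W[...,0]<.755)&(W[...,1]<.155)&(W[...,1]>.02)&(W[...,2]<.08)
        for nm,m in(('bin',f),):
            P=W[m];r=cv2.minAreaRect(P[:,:2].astype(np.float32));print(nm,len(P),np.round(r[0],3),np.round(r[1],3),round(r[2],2),np.round(cv2.boxPoints(r),3).tolist())
        T=W[...,2]; 
        for nm,y0,y1 in(('L',.158,.28),('R',-.11,.012)):
            m=(W[...,0]>.6)&(W[...,0]<.755)&(W[...,1]>y0)&(W[...,1]<y1)&(T>.045)&(T<.08)
            P=W[m];print(nm,np.round(np.percentile(P,[1,99],axis=0),3)[:,:2].tolist())
cv2.imwrite('pics/t5.png',np.hstack([cv2.resize(cs[0]['color'][90:215,120:360],(440,230)),cv2.resize(cs[1]['color'][110:330,100:310],(360,230))])[:,:,::-1])"
```

```text
t 15.32 p [0.4396 0.0644 0.1653] x [1.    0.014 0.013] F [ 1.4 -0.7 -0.2] q [-0.12 -0.05  2.    0.    1.19  1.43]
row [ 0.77  -0.057  0.639] [ 0.0005 -0.004   0.    ]
bin 1097 [0.695 0.092] [0.099 0.099] 0.64 [[0.6449999809265137, 0.14100000262260437], [0.6460000276565552, 0.041999999433755875], [0.7450000047683716, 0.0430000014603138], [0.7440000176429749, 0.14300000667572021]]
L [[0.668, 0.165], [0.744, 0.266]]
R [[0.673, -0.102], [0.746, -0.002]]
bin 1074 [0.696 0.092] [0.102 0.104] 0.87 [[0.6449999809265137, 0.14399999380111694], [0.6460000276565552, 0.039000000804662704], [0.7480000257492065, 0.04100000113248825], [0.7459999918937683, 0.14499999582767487]]
L [[0.671, 0.163], [0.745, 0.266]]
R [[0.673, -0.103], [0.747, 0.0]]
```

View pics/t5.png

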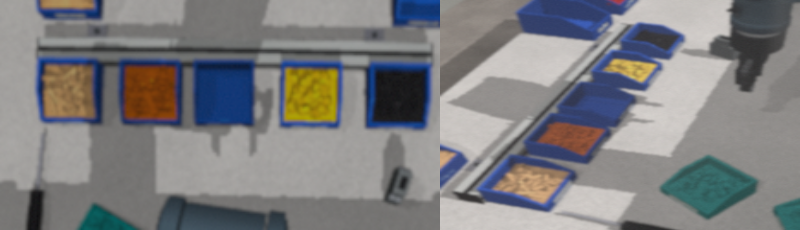

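The blue bin stands square in the gap, with its centre at (0.695, 0.092), yaw about 0.7° and its rear wall at the rail (x≈0.745). The neighbouring bins haven't moved, and the robot is clear.

```bash
python3 -c "
from cell import bot
print(bot.close_job())"
```

```text
the job is handed in; nothing more can be done
None
```

The blue bin is back on its base, pushed into the gap with its rear wall square against the rail, and the job is handed in; the final pictures showed the full bins in place and no sign of the module or screwdriver moving, but no verdict came back.

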